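Push the empty tin through the self-closing flap of the waste chute

ROBOT

A 7-joint arm with a two-finger parallel gripper is mounted at the origin on the work surface. World frame = base frame: x ahead of the robot, y to its left, z up, the work surface at z = 0. Lengths are in m, angles in rad, forces in N, time in s.
With the tool pointing down it reaches from about 0.4 to 0.85 m from the base axis. Payload 6.9 kg.
Tool frame: the origin (TCP) lies midway between the tips of the shut fingers; the grasp point (between the pads) lies behind it (ctrl.pinch_z is the z of the grasp point in the tool frame, in m); z points along the fingers, y is the direction in which the jaws open and shut (so a half turn about z gives the same grasp; the last joint's range is limited). The gripper opens to 85 mm and grips with 20 to 120 N. Pads are 22 mm wide; open, the fingers measure 114 mm over their backs; the gripper's body (76 mm by 85 mm) begins 54 mm behind the grasp point. The pads swing forward as they close: fully open they stand 13 mm farther back than shut.
Start: joints at [1.222, 0.507, -0.238, 1.5, 0.126, 1.149, -0.155], TCP at [0.274, -0.562, 0.231] pointing down, gripper open.
Joint ranges: [-3.08, 3.08], [-0.24, 2.05], [-1.43, 1.35], [0, 2.5], [-1.52, 4.66], [0.17, 1.96], [-2.89, 2.89]. Speed limits (rad/s): [2.39, 2.39, 3.14, 3.14, 3.14, 3.14, 3.14].

INTERFACE

Orientations are given as a unit quaternion [w, x, y, z].
In Python, from station import ctrl, get_state, vision, ticket, models gives the robot as it stands. Calls block until the motion is done:
- ctrl.movep(position, orientation): joint-space move of the TCP to a pose.
- ctrl.movel(position, frame=None, max_speed=0.15): straight line of the TCP; frame=None keeps the orientation; max_speed is the mean speed in m/s.
- ctrl.set_joints(angles): joint-space move.
- ctrl.ungrasp() and ctrl.close_gripper(force=None): open the fingers fully, or close them until they stop; force is the grip in N (None keeps the last).
- ctrl.pause(seconds).
- ctrl.ik(position, orientation): joint angles nearest the present ones, or None.
- get_state(): the state.
- vision.grab_frame(name): name is "scene" or "top" or "wrist"; returns (picture, depth): 400x640x3 uint8, blue, green, red; 400x640 float32, m along the optical axis (not along the pixel's ray), 0 where there is no reading.
- vision.camera_info(name): a dict with "mtx" (3x3 intrinsics, pixels), "R" (3x3) and "t" (3): a world point X has camera coordinates R X + t; the wrist camera has in their place "hand_eye" (4x4, takes a point from camera to tool coordinates, whose origin is the TCP and whose axes are the flange's). Camera axes: x right, y down, z forward; pixel columns grow to the right and rows downward; lengths in m; the calibration is good to about 2 mm. The wrist camera is an equidistant fisheye: a pixel r from the principal point sees the ray r / f radians off the axis. A picture is of the moment at which its call begins: read the wrist's pose just before it. camera_info takes no time and is no camera call.
A pose or a line that the arm cannot do raises ctrl.Unreachable and nothing moves.
- ticket.close_job(): hands the job in, once; it reports no verdict.
Trained networks look in the newest picture that a camera, given by its name, has taken for a name from the list of things; names that differ only in an ending like _2 or _b are one class to them, and where a whole thing is asked for, a point or a joint stands for the part that bears it (a point fixed in the world has none). Each returns a list of dicts, best first, with "p" (0 to 1); they miss things now and then, are a little off and sometimes report something else, mostly with a low value. They report only what shows in the picture. A call takes as long as a camera call.
- models.recognise(camera, target): "point" ([column, row] in pixels, amid what is visible of it).
- models.masks_of(camera, target): "mask" (400x640 bool, what is visible of it) and "point" ([column, row] in pixels, amid what is visible of it).
The state is a dict: "time": time; "qpos": joint angles; "qd": joint speeds; "tau": joint torques, N m; "tcp_pos": TCP position; "eef_rot": TCP orientation; "contact_force": force on the tool from outside, world axes, zero at the start; "wrist_torque": the same for the moment, N m; "width": finger opening in m.
Only numpy, scipy, OpenCV 4.12 (cv2) and the standard library are available. Lean on these libraries where they do the work, as an engineer would, in place of code of your own. Each camera call takes 0.05 s, during which the arm holds its last target. There are 200 camera calls.

TASK

Clear the empty tin into the waste chute of the clearing station without grasping or lifting it: push the turquoise spring flap open with one finger, and while that finger keeps it open push the tin with the other finger, gently and upright, across the deck and over the sill so that it drops into the waste box. The finger, not the tin, must open the flap, and it holds the flap open until the tin has dropped. Then draw the hand out so that the flap closes by itself, and leave the shaker, the toothpick pot and the chopstick pot as they stand.

Things in the scene. Friction and masses are not known exactly. Their poses are not given: they have to be found in the camera images.
- station: Clearing station fixed to the table: dark wood case 340 mm deep (x), 400 mm wide (y), white flat deck 150 mm above the table. Origin: on the table under its middle; +x points from the open front deck to the chute, +y left, z up; turned up to 17 degrees. Open deck: x -165 mm to the sill at +10 mm. Nothing of it is over 52 mm above the deck.
- sill (a point): Middle of the sill, the straight deck edge along the station's y where the tin drops: 10 mm in +x of the station's origin, at deck height, with a bright trim strip. Beyond it is the chute opening, 190 mm wide, between two steel cheeks 4 mm thick, gable-shaped, rising from 5 mm above the deck at the sill to 52 mm at the hinge bar.
- hinge_mid (a point): Middle of the flap's hinge bar (8 mm thick, along the station's y): 78 mm beyond the sill and 47 mm above the deck. Behind it a fixed clear panel slopes down to the deck, 140 mm beyond the sill. Below the opening is an open steel waste box, from the sill to 140 mm beyond it, floor 12 mm above the table.
- flap (a joint): Angle (rad) of the turquoise flap, a plate 184 mm wide, 4 mm thick: 0 closed, when it slopes from the hinge bar down to the sill, 31 degrees from level; grows as it is pushed in (+x) or down, its lower edge swinging down into the box; hangs straight down at 1.03, stop 1.15. A spring closes it in under 1 s: 0.5 N at the lower edge at first, some 4 N at a finger just over the deck when wide open.
- flap_edge (a point): Middle of the flap's lower edge, 91 mm from the hinge; closed, it lies at the sill at deck height. A fingertip 7 mm above the deck meets the flap about 10 mm beyond the sill and has it hanging nearly straight when 65 to 70 mm beyond the sill. Half open, the lower part leans back towards the sill and leaves the tin no room to fall.
- tin: Empty food tin, open at the top, steel with a red band: 54 mm across, 32 mm high, wall 2.5 mm, 35 g. Origin: middle of its underside; z its own axis. Starts upright on the deck, its middle 60 to 115 mm before the sill, at most 35 mm off the chute's middle. A point contact slips off it sideways: steer. It drops once its middle is past the sill and the flap leaves room.
- shaker: Spice shaker, a round bottle with a green cap, 37 mm across and 85 mm high, standing on the deck near its left or right edge, beside the tin. Origin: the middle of its underside. Not to be disturbed.
- toothpicks: Amber pot of toothpicks, 44 mm across and about 66 mm high, standing on the deck near its other side edge. Origin: the middle of its underside. Not to be disturbed.
- chopsticks: Black pot of chopsticks, 72 mm across, 200 mm high over the sticks, standing on the table beside the station on its right (-y) side. Origin: the middle of its underside. Not to be disturbed.

How it is judged:
On the way, in this order (a step that is already met when the one before it is completed fails the run):
1. a finger has pushed the flap open (over 0.25 rad) while the tin still stands on the deck (value of joint flap above 0.25 rad and contact force between the fingers and flap above 0.2 N and z of tin in the frame of station above 0.146 m), for 0.05 s.
2. the tin has dropped over the sill into the chute while a finger still holds the flap open (over 0.25 rad) (value of joint flap above 0.25 rad and contact force between the fingers and flap above 0.2 N and z of tin in the frame of station below 0.11 m and x of tin in the frame of station above 0.01 m), for 0.1 s.
At the end, for the whole second after the job is handed in: The tin lies in the waste box under the chute (at least 50 mm below the deck, inside the box walls), the flap is closed (under 0.06 rad), and shaker, toothpick pot and chopstick pot stand upright within 20 mm of where they were (z of tin in the frame of station below 0.1 m and x of tin in the frame of station between 0.01 and 0.15 m and y of tin in the frame of station between -0.095 and 0.095 m and value of joint flap below 0.06 rad and distance of each of shaker, toothpicks, chopsticks from where it was at the start of the episode below 0.02 m and angle between each of shaker, toothpicks, chopsticks's own z axis and vertical below 0.2 rad); the robot touches nothing.
It fails at once if the tin is lifted (more than 12 mm off the deck) (z of tin in the frame of station above 0.162 m).
It fails at once if the tin is tipped over on the deck (over 30 degrees, before the sill) (angle between tin's own z axis and vertical above 0.52 rad and x of tin in the frame of station below -0.01 m).
It fails at once if the tin is shoved against the flap (over 0.5 N) before it reaches the sill (contact force between tin and flap above 0.5 N and x of tin in the frame of station below 0.005 m).
It fails at once if the tin is pinched or pressed hard (over 10 N) by the fingers (contact force between the fingers and tin above 10 N).
It fails at once if the shaker, the toothpick pot or the chopstick pot is knocked (moved over 30 mm or tilted over 17 degrees) (distance of any of shaker, toothpicks, chopsticks from where it was at the start of the episode above 0.03 m or angle between any of shaker, toothpicks, chopsticks's own z axis and vertical above 0.3 rad).
It also fails if it takes over 48 s, if anything falls off the work surface, if the arm or the gripper's body presses on something with over 40 N, if the wrist force passes 120 N, or if a joint passes its speed limit or range.

## Working session

There is one attempt and no reset: what is moved stays moved. The work goes in short steps, each a Python script; the robot and the scene stay as the last script left them, time stands still between calls to the robot, and variables do not carry over. Pictures are saved under pics/ and viewed, about 8 in all and at most 12, crops included, and the job is handed in when it is done.

```bash
ls; mkdir -p pics; cat > h.py <<'E'
import numpy as np, cv2
from station import ctrl, get_state, vision, ticket, models
def world(cam, d, uv):
    i=vision.camera_info(cam); K=np.array(i["mtx"]); R=np.array(i["R"]); t=np.array(i["t"])
    uv=np.atleast_2d(uv).astype(float); z=d[uv[:,1].astype(int),uv[:,0].astype(int)]
    c=np.c_[(uv[:,0]-K[0,2])/K[0,0]*z,(uv[:,1]-K[1,2])/K[1,1]*z,z]
    return (c-t)@R
def maskpts(cam,d,m):
    v,u=np.nonzero(m&(d>0)); return world(cam,d,np.c_[u,v])
E
python3 - <<'E'
from h import *
print(get_state())
print(vision.camera_info("wrist"), ctrl.pinch_z)
for c in ("scene","top"):
    p,d=vision.grab_frame(c); cv2.imwrite(f"pics/{c}0.png",p); np.save(f"{c}d.npy",d)
    for n in ("tin","shaker","toothpicks","chopsticks","flap","station"):
        r=models.masks_of(c,n)
        if not r: print(c,n,None); continue
        r=r[0]; P=maskpts(c,d,r["mask"])
        np.save(f"{c}_{n}.npy",r["mask"])
        if len(P): print(c,n,round(r["p"],2),r["point"],len(P),"med",np.median(P,0).round(3),"lo",np.percentile(P,3,axis=0).round(3),"hi",np.percentile(P,97,axis=0).round(3))
E
```

```text
pics
{'time': 0.0, 'qpos': array([ 1.22250666,  0.50831814, -0.23749224,  1.50115815,  0.12570144,
        1.14888944, -0.15479624]), 'qd': array([-0.0006222 , -0.00134085,  0.00021846, -0.0009608 ,  0.000236  ,
        0.00021266,  0.00023318]), 'tau': array([ 8.48853178e-04, -6.20589066e+01, -2.18608014e+00, -2.49653167e+01,
        1.26107672e-02,  1.20693372e-02, -8.95465718e-06]), 'tcp_pos': array([ 0.27367309, -0.56132714,  0.23043204]), 'eef_rot': array([-8.63414492e-04,  9.74369658e-01,  2.24951045e-01, -2.26934885e-04]), 'contact_force': array([-0.52002942, -1.04123274,  0.66553553]), 'wrist_torque': array([ 0.00290929, -0.05237261, -0.07596103]), 'width': 0.08506365702445444}
{'mtx': array([[309.70691629,   0.        , 324.32979507],
       [  0.        , 309.70691629, 200.64340135],
       [  0.        ,   0.        ,   1.        ]]), 'hand_eye': array([[ 8.11685711e-06, -9.47489279e-01, -3.19787534e-01,
         8.18978696e-02],
       [ 9.99999952e-01, -9.17617654e-05,  2.97260323e-04,
        -2.39565077e-04],
       [-3.10995238e-04, -3.19787521e-01,  9.47489232e-01,
 
[... 756 characters left out ...]
452 -0.057  0.035] hi [0.777 0.324 0.193]
top tin 0.91 [245.3, 232.4] 662 med [0.491 0.146 0.153] lo [0.467 0.118 0.15 ] hi [0.515 0.168 0.182]
top shaker 0.73 [159.3, 232.5] 618 med [0.486 0.292 0.226] lo [0.47  0.284 0.164] hi [0.503 0.316 0.236]
top toothpicks 0.56 [341.5, 214.6] 472 med [ 0.514 -0.036  0.199] lo [ 0.496 -0.054  0.154] hi [ 0.535 -0.017  0.215]
top chopsticks 0.77 [401.2, 202.5] 1313 med [ 0.537 -0.155  0.135] lo [ 0.51  -0.186  0.013] hi [ 0.571 -0.13   0.208]
top flap 0.85 [258.7, 150.5] 4102 med [0.64  0.119 0.174] lo [0.6   0.034 0.151] hi [0.678 0.205 0.201]
top station 0.56 [264.7, 176.0] 31302 med [0.596 0.115 0.15 ] lo [ 0.432 -0.066  0.147] hi [0.759 0.31  0.192]
```

```bash
python3 - <<'E'
from h import *
d=np.load("topd.npy"); P=maskpts("top",d,np.load("top_station.npy"))
Q=P[abs(P[:,2]-.15)<.006]
r=cv2.minAreaRect(Q[:,:2].astype(np.float32)*1000); print(len(Q),r, cv2.boxPoints(r))
F=maskpts("top",d,np.load("top_flap.npy")); F=F[(F[:,2]>.148)&(F[:,2]<.2)]
A=np.c_[F[:,:2],np.ones(len(F))]
for _ in range(5):
    c=np.linalg.lstsq(A,F[:,2],rcond=None)[0]; e=abs(A@c-F[:,2]); k=e<.004; A,F=A[k],F[k]
print("flap plane",c,"yaw",np.degrees(np.arctan2(c[1],c[0])),"slope",np.degrees(np.arctan(np.hypot(*c[:2]))),len(F))
r=cv2.minAreaRect(F[:,:2].astype(np.float32)*1000); print(r,cv2.boxPoints(r))
T=maskpts("top",d,np.load("top_tin.npy")); T=T[T[:,2]>.172]; print(len(T),cv2.minEnclosingCircle(T[:,:2].astype(np.float32)*1000))
p=cv2.imread("pics/top0.png"); cv2.imwrite("pics/top1.png",cv2.resize(p[80:300,80:460],None,fx=2.1,fy=2.1))
E
```

```text
25094 ((596.6338500976562, 124.48493194580078), (404.9696350097656, 344.860107421875), 84.59877014160156) [[405.90955  -60.870056]
 [749.2385   -93.33162 ]
 [787.35815  309.8399  ]
 [444.02917  342.30148 ]]
flap plane [ 0.59586228 -0.05608193 -0.19957781] yaw -5.376779112313522 slope 30.90033702719353 3869
((641.6555786132812, 119.45138549804688), (183.82705688476562, 86.3064193725586), 84.70048522949219) [[590.1975    31.916473]
 [676.135     23.945023]
 [693.11365  206.9863  ]
 [607.17615  214.95775 ]]
152 ((490.5196838378906, 143.10791015625), 27.057411193847656)
```

View pics/top1.png

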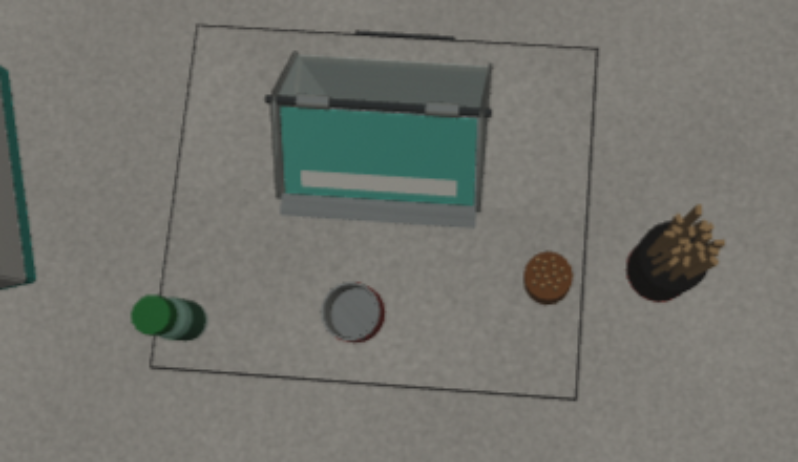

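```bash
cat >> h.py <<'E'
O=np.array([.5966,.1245]); YAW=np.radians(-5.4); ex=np.array([np.cos(YAW),np.sin(YAW)]); ey=np.array([-ex[1],ex[0]])
S2W=lambda p: O+p[0]*ex+p[1]*ey
W2S=lambda P: np.c_[(np.atleast_2d(P)[:,:2]-O)@ex,(np.atleast_2d(P)[:,:2]-O)@ey]
PHI=np.radians(35); n=np.array([np.cos(PHI),-np.sin(PHI)]); c=.011*np.array([np.sin(PHI),np.cos(PHI)])
H_C=.0425*n-c                      # hand centre relative to pushing corner, station axes
a=YAW-PHI; y=np.array([np.cos(a),np.sin(a),0]); z=np.array([0,0,-1.]); RT=np.c_[np.cross(y,z),y,z]
from scipy.spatial.transform import Rotation as Ro
q=Ro.from_matrix(RT).as_quat(); Q=[q[3],q[0],q[1],q[2]]
def pose(C,zz): return [*S2W(np.asarray(C)+H_C),zz]
def corner(): return W2S(get_state()["tcp_pos"])[0]-H_C
from scipy.optimize import least_squares
def wrist(name="tin",save=None):
    s=get_state(); p,d=vision.grab_frame("wrist"); 
    if save: cv2.imwrite(save,p)
    r=models.masks_of("wrist",name)
    if not r: return None
    i=vision.camera_info("wrist"); K=i["mtx"]; v,u=np.nonzero(r[0]["mask"]&(d>0)); zc=d[v,u]
    x=(u-K[0,2])/K[0,0]; yy=(v-K[1,2])/K[1,1]; th=np.hypot(x,yy)+1e-9; k=np.tan(th)/th
    X=np.c_[x*k*zc,yy*k*zc,zc,np.ones(len(zc))]@i["hand_eye"].T
    w,*xyz=s["eef_rot"]; return X[:,:3]@Ro.from_quat([*xyz,w]).as_matrix().T+s["tcp_pos"], r[0]["p"]
def tin(save=None):
    r=wrist("tin",save)
    if r is None: return None
    P,p=r; R=P[(P[:,2]>.174)&(P[:,2]<.192)]
    if len(R)<25: return None
    S=W2S(R)
    f=least_squares(lambda m: np.hypot(*(S-m).T)-.0262,S.mean(0),loss="soft_l1",f_scale=.002)
    return f.x, p, len(R), np.median(R[:,2]), np.abs(f.fun).mean()
E
python3 - <<'E'
from h import *
C=[-.150,.0085]
ctrl.movel([.274,-.562,.40],max_speed=.25)
P=pose(C,.36); print(P,ctrl.ik(P,Q), Ro.from_matrix(RT).as_matrix().round(2).tolist())
try: ctrl.movep(P,Q)
except ctrl.Unreachable as e: print("unreach",e)
print(get_state()["time"],get_state()["tcp_pos"],get_state()["qpos"])
ctrl.movel(pose(C,.25),max_speed=.2)
print(corner(),tin("pics/w1.png"),get_state()["time"])
P=wrist("flap"); 
if P: print("flap",W2S(P[0]).min(0),W2S(P[0]).max(0),P[1])
E
```

```text
[np.float64(0.4733016851313622), np.float64(0.11115650651881616), 0.36] [ 0.48803067  0.31561565 -1.06866561  1.60394888  0.28030186  1.38897442
 -1.31609879] [[0.65, 0.76, 0.0], [0.76, -0.65, 0.0], [0.0, 0.0, -1.0]]
4.0167 [0.47375933 0.11015764 0.35985505] [ 0.48898357  0.31602569 -1.06746459  1.60359838  0.28048181  1.38904687
 -1.31583953]
[-0.1495191   0.00879384] None 4.8167
flap [ 0.00385561 -0.0976986 ] [0.14444026 0.08736762] 0.93
```

View pics/w1.png

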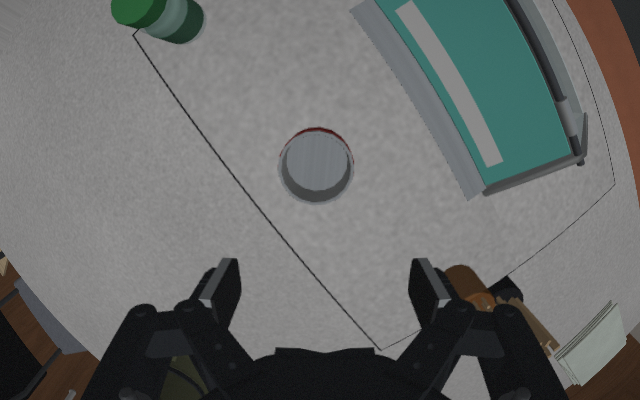

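```bash
python3 - <<'E'
from h import *
r=wrist("tin")
if r:
    P,p=r; print(p,len(P),np.percentile(P,[1,25,50,75,99],axis=0).round(3))
    S=W2S(P); print(S.min(0),S.max(0))
r=models.masks_of("wrist","tin"); print([(x["p"],x["point"],x["mask"].sum()) for x in r])
E
```

```text
0.6 4673 [[0.466 0.117 0.15 ]
 [0.477 0.128 0.152]
 [0.489 0.14  0.153]
 [0.501 0.152 0.173]
 [0.518 0.168 0.183]]
[-0.14255133 -0.02817702] [-0.07889435  0.03476789]
[(0.6, [316.1, 166.9], np.int64(4688))]
```

```bash
python3 - <<'E'
from h import *
print(corner(), tin()); print(tin())
ctrl.movel(pose([-.150,.0085],.19),max_speed=.1)
print(corner(), tin("pics/w2.png"),tin(),get_state()["time"])
p,d=vision.grab_frame("top")
r=models.masks_of("top","tin")
if r:
    P=maskpts("top",d,r[0]["mask"]);P=P[P[:,2]>.172]; print("top",r[0]["p"],len(P),W2S([np.array(cv2.minEnclosingCircle(P[:,:2].astype(np.float32))[0])]))
E
```

```text
[-0.14976705  0.00861436] (array([-0.10622689,  0.00778244]), 0.59, 1125, np.float64(0.18111450452222966), np.float64(0.0010180036953027537))
(array([-0.106258  ,  0.00778092]), 0.95, 1116, np.float64(0.18101717185052874), np.float64(0.0010003163000970071))
[-0.14980592  0.00885661] (array([-0.1060909 ,  0.00789403]), 0.63, 2186, np.float64(0.18099369017665096), np.float64(0.00105843371792862)) (array([-0.10609655,  0.00788761]), 0.61, 2253, np.float64(0.18093790245456273), np.float64(0.0010510531948135496)) 6.2167
```

View pics/w2.png

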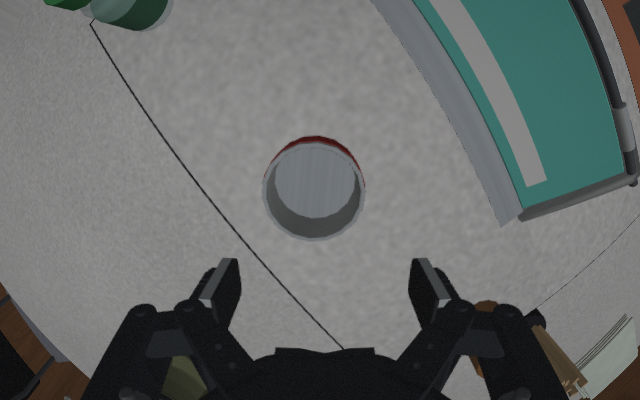

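```bash
cat >> h.py <<'E'
ZP=.1465
def go(C,v=.06,zz=ZP): ctrl.movel(pose(C,zz),max_speed=v)
def see():
    for _ in range(3):
        t=tin()
        if t is not None: return t
def push(xs,yt=.008,v=.06,back=.004):
    for x in xs:
        t=see(); 
        if t is None: print("lost tin"); return
        T=t[0]; yc=T[1]+np.clip(.5*(T[1]-yt),-.005,.005); C=corner()
        if back and abs(yc-C[1])>.0015: go([C[0]-back,C[1]],.08); go([C[0]-back,yc],.05)
        go([x,yc],v); s=get_state()
        t=see(); print("t%.1f"%s["time"],"C",corner().round(4),"aim",round(yc,4),"tin",t and t[0].round(4),t and t[2:], "F",s["contact_force"].round(1))
E
python3 - <<'E'
from h import *
go([-.150,.0085],.08); s=get_state(); print(s["tcp_pos"],s["contact_force"],s["time"])
push([-.128,-.112,-.096])
vision.grab_frame("wrist"); wrist("tin","pics/w3.png")
E
```

```text
[0.47338432 0.11143081 0.14658977] [-0.84427557  0.3241364   0.91776961] 7.0083
t7.6 C [-0.1283  0.008 ] aim 0.008 tin [-0.0981  0.0076] (4264, np.float64(0.1806943989967022), np.float64(0.001017296568886618)) F [-0.1 -0.2 -0.3]
t8.2 C [-0.1122  0.0074] aim 0.0074 tin [-0.0822  0.0069] (4300, np.float64(0.18065942488429462), np.float64(0.0010194628512604385)) F [-0.6 -0.1 -1.1]
t8.9 C [-0.0962  0.0065] aim 0.0065 tin [-0.0662  0.0061] (4235, np.float64(0.1806839464958007), np.float64(0.0010221707177211978)) F [0.2 0.7 0. ]
```

View pics/w3.png

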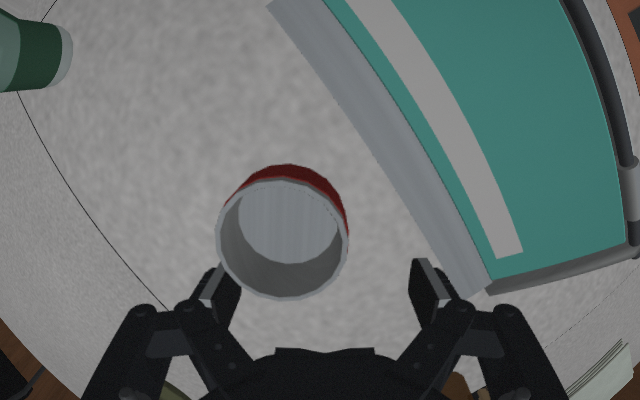

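```bash
python3 - <<'E'
from h import *
y0=corner()[1]
for x in (-.078,-.062,-.050,-.040):
    go([x,y0],.05); s=get_state(); t=see()
    print("t%.1f"%s["time"],"C",corner().round(4),s["tcp_pos"][2].round(4),"tin",t and t[0].round(4),t and t[2:],"F",s["contact_force"].round(1))
wrist("tin","pics/w4.png")
p,d=vision.grab_frame("scene"); cv2.imwrite("pics/s4.png",cv2.resize(p[100:320,240:560],None,fx=2.4,fy=2.4))
E
```

```text
t9.6 C [-0.0782  0.0066] 0.1463 tin [-0.0484  0.0056] (4272, np.float64(0.18069637084369355), np.float64(0.001002741021607278)) F [ 0.4 -0.3  0.1]
t10.2 C [-0.0622  0.0065] 0.1464 tin [-0.0324  0.0049] (4221, np.float64(0.18069040418969917), np.float64(0.0010048141419782132)) F [0.5 0.5 0.4]
t10.7 C [-0.0499  0.0066] 0.1465 tin [-0.0208  0.0041] (4236, np.float64(0.18063810864857444), np.float64(0.00100868767204975)) F [0.5 0.1 0.5]
t11.1 C [-0.0398  0.0065] 0.1464 tin [-0.0114  0.0033] (4137, np.float64(0.18055692029950673), np.float64(0.0010006282592455458)) F [-0.8 -0.5  1.6]
```

View pics/w4.png

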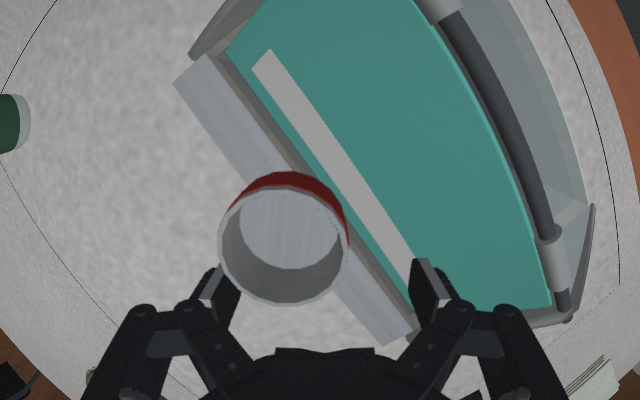

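View pics/s4.png

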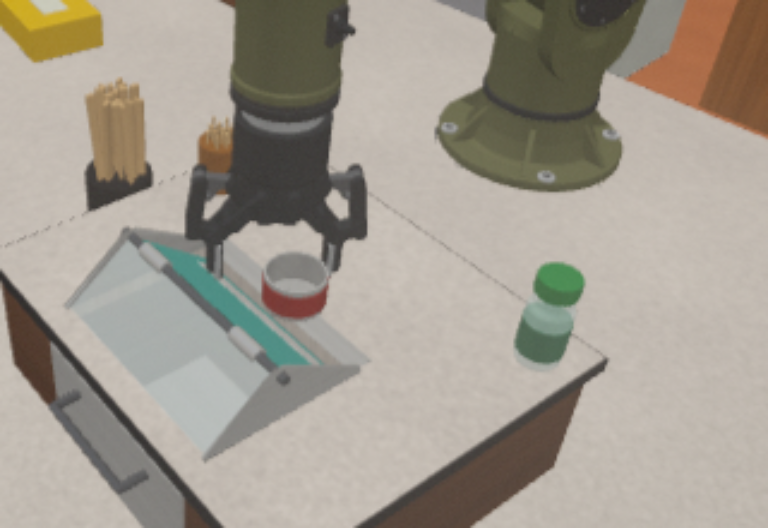

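```bash
python3 - <<'E'
from h import *
def rep():
    s=get_state(); t=see()
    print("t%.1f"%s["time"],"C",corner().round(4),"tin",t and t[0].round(4),t and t[2:],"F",s["contact_force"].round(1)); return t
go([-.044,.0066],.08); go([-.044,.0015],.05); rep()
go([-.033,.0015],.05); rep()
go([-.026,.0015],.05); t=rep()
wrist("tin","pics/w5.png")
E
```

```text
t11.9 C [-0.044  0.001] tin [-0.0114  0.0033] (4349, np.float64(0.18072248062428273), np.float64(0.0010317575524160718)) F [-0.5 -0.5  0.3]
t12.3 C [-0.0326  0.0016] tin [-0.0048  0.0033] (4268, np.float64(0.18062750243071435), np.float64(0.0010223957085126207)) F [-0.   0.3  1.7]
t12.7 C [-0.0259  0.0016] tin [0.0014 0.0034] (4256, np.float64(0.1806236951435905), np.float64(0.0010246042360737028)) F [-1.3 -0.5  1.3]
```

View pics/w5.png

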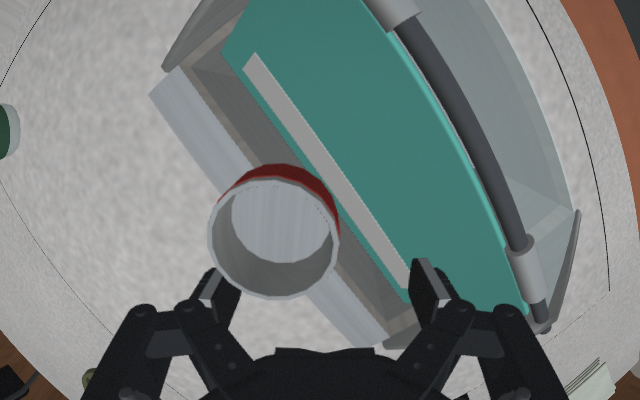

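```bash
python3 - <<'E'
from h import *
def flapang():
    r=wrist("flap")
    if r is None: return None
    P=r[0]; S=W2S(P); m=(S[:,0]>.03)&(S[:,0]<.085)&(abs(S[:,1])<.085)
    A=np.c_[S[m,0],np.ones(m.sum())]; zz=P[m,2]
    for _ in range(4):
        k=np.linalg.lstsq(A,zz,rcond=None)[0]; e=abs(A@k-zz)<.006; A,zz=A[e],zz[e]
    return np.arctan(k[0])-np.radians(31), len(zz)
print("flap",flapang())
for x in (-.014,-.004,.004):
    go([x,.0016],.06); s=get_state(); t=see()
    print("t%.1f"%s["time"],"C",corner().round(4),"tin",t and t[0].round(4),t and t[2:],"F",s["contact_force"].round(1),"flap",flapang())
r=wrist("tin","pics/w6.png"); print(r and np.percentile(r[0],[2,50,98],axis=0).round(3))
E
```

```text
flap (np.float64(0.29334758113309134), 43178)
t13.4 C [-0.0136  0.0015] tin [0.0395 0.0038] (2622, np.float64(0.17928543175545558), np.float64(0.0034797296413453718)) F [ 0.5 -0.2  0.2] flap (np.float64(0.521560098260197), 30634)
t13.9 C [-0.0049  0.0016] tin None None F [-5.6  0.1 -1. ] flap (np.float64(0.7229484451378144), 17523)
t14.6 C [-0.002   0.0016] tin None None F [-24.2   0.7   9. ] flap (np.float64(0.8283518098420531), 10067)
[[0.607 0.109 0.014]
 [0.625 0.135 0.061]
 [0.638 0.159 0.066]]
```

View pics/w6.png

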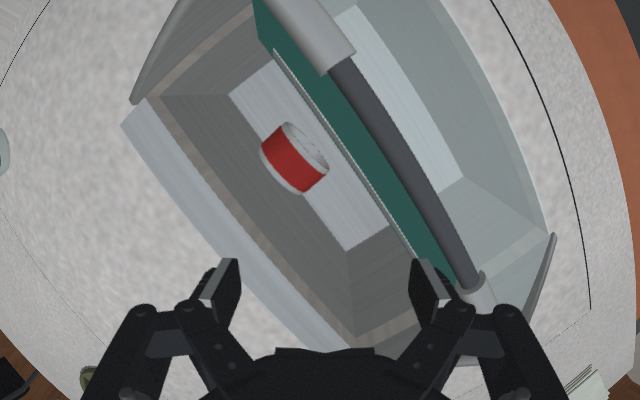

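```bash
python3 - <<'E'
from h import *
ctrl.pause(.1)
go([-.02,.0016],.06); go([-.11,.0016],.12); print(get_state()["contact_force"])
ctrl.movel(pose([-.11,.0016],.30),max_speed=.2); ctrl.pause(.8)
r=wrist("flap"); P=r[0]; S=W2S(P); m=(S[:,0]>.02)&(S[:,0]<.08)&(abs(S[:,1])<.08)
print("flap slope",np.degrees(np.arctan(np.polyfit(S[m,0],P[m,2],1)[0])))
p,d=vision.grab_frame("scene"); cv2.imwrite("pics/s7.png",cv2.resize(p[80:320,240:560],None,fx=2.4,fy=2.4))
for n_ in ("shaker","toothpicks","chopsticks"):
    r=models.masks_of("scene",n_)
    if r: print(n_,r[0]["p"],np.median(maskpts("scene",d,r[0]["mask"]),0).round(3))
s=get_state(); print(s["time"],s["contact_force"])
E
```

```text
[ 0.08208411  0.17178617 -0.44105608]
flap slope 31.338295817523083
shaker 0.71 [0.502 0.305 0.207]
toothpicks 0.94 [ 0.53  -0.028  0.19 ]
chopsticks 0.74 [ 0.557 -0.156  0.151]
18.65 [ 0.111597    0.2618917  -0.34095539]
```

View pics/s7.png

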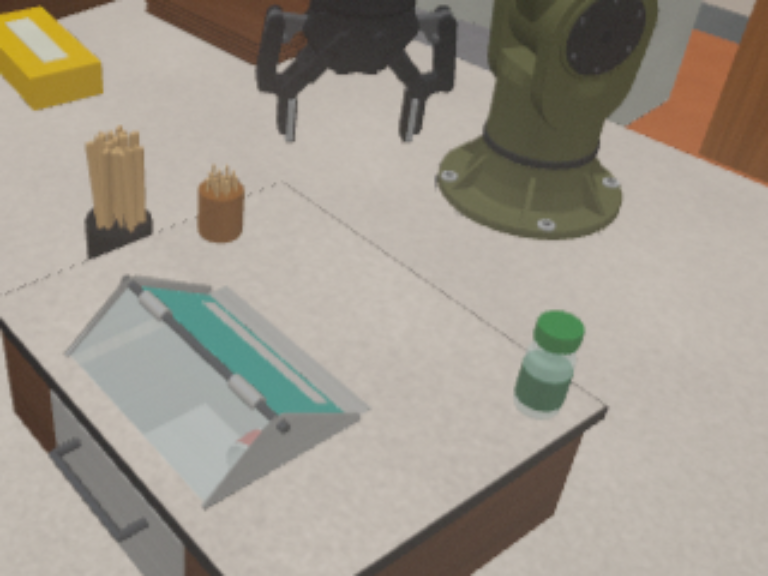

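The flap is closed and the tin shows red through the clear panel at about (250,440). All three pots are standing in place and the hand is clear.

```bash
python3 -c "
from station import ticket
print(ticket.close_job())"
```

```text
the job is handed in; nothing more can be done
None
```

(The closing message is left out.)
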